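Scan in the hearing-aid charging pod and shut it

TASK

Book in the hearing-aid charging pod that stands open: take the hand scanner off its charging pad, point its window squarely at the middle of the barcode label inside the raised cover from about 8 cm away, and hold it still there for two seconds. Then lay the scanner back along the middle of its charging pad the right way up without dropping it, and press the pod's cover down until its catch holds it shut. Leave the other pod shut and do not disturb the other things on the shelf.

Things in the scene. Friction and masses are not known exactly. Their poses are not given: they have to be found in the camera images.
- scanner: White in-line hand scanner, 150 mm long, 0.2 kg, loose, on the charging pad; it reads by itself, no trigger. Origin: centre of its underside; x points along it out of the window, z out of its top (orange button). Handle: x -75 to +20 mm, 36 mm wide (y), 30 mm high. Head: x +20 to +75 mm, 62 mm wide, 36 mm high.
- scanner_window (a point): Centre of the scanner's dark red window at the end of its head, 75 mm along x and 18 mm up from the scanner's origin; axes as the scanner's. It looks straight out along x and reads a label square on at 40 to 130 mm (80 is best).
- scanner_grip (a point): Good place to grip the scanner across its handle: 5 mm behind the scanner's origin (x = -5 mm), at mid height of the handle, 15 mm above the underside; close to the balance point. Axes as the scanner's.
- pad: Flat black charging pad, fixed, 190 mm long (x), 95 mm wide (y), 12 mm thick. Origin: centre of its underside, on the shelf; the scanner lies on its top face along x, its window to either end.
- pod_a: The grey charging pod that stands open, fixed. Base 115 (x) by 100 mm (y), deck 40 mm above the shelf; cover 100 by 100 mm, 14 mm thick. Origin: on the shelf under its centre; x points to its front (away from the robot), z up. The hinge runs along y at x = -50 mm, 42 mm above the shelf, on the robot's side; the spring catch at x = +54 mm stands 53 mm above the shelf.
- pod_a_cover (a joint): Angle of the open pod's cover (rad): 0 = shut and held by the catch, 1.57 = upright, up to 2.1 = leaning back to the robot. The stiff hinge keeps it where it is left. At about 0.07 its front lip meets the spring catch; some 10 N down on the front half of the cover snaps it past the catch to 0.
- pod_a_label (a point): Centre of the white barcode label (66 mm along y by 38 mm) inside the open pod's cover, 50 mm from the hinge. Axes are the cover's: x from the hinge to the free edge, y along the hinge, z out of the cover's OUTER face, so the label faces along -z (away from the robot and a little up while open).
- pod_a_edge (a point): Middle of the cover's free edge on its outer face, 100 mm from the hinge and 14 mm off the cover's inner rim plane; 56 mm above the shelf when shut. Axes as the label's.
- pod_b: The other, identical pod, fixed, its cover shut; top 56 mm above the shelf. Origin and axes as the open pod's. A bystander.
- pod_b_cover (a joint): Angle of the other pod's cover (rad), 0 = shut; leave it shut.
- jar: Bystander: translucent purple drying jar with a screw lid, 76 mm in diameter, 102 mm high. Origin: centre of its underside.
- organiser: Bystander: white seven-part pill organiser, 52 by 205 by 28 mm. Origin: centre of its underside; the long side is y.
- torch: Bystander: stubby brass torch standing on its tail, 42 mm in diameter at the head, 98 mm high. Origin: centre of its underside.
- press: Bystander: white plastic hand press with a blue lever on top, 150 (x) by 80 mm foot, about 175 mm high. Origin: centre of its underside.
- cup: Bystander: open white plastic measuring cup for washing powder, empty, 76 mm across the rim, 85 mm high. Origin: centre of its underside.

How it is judged:
By the outcome, as a careful person would: the job done as asked, in the order asked, and still so for the second after the job is handed in, with the robot touching nothing.
It also fails if it takes over 72 s, if anything falls off the work surface, if the arm or the gripper's body presses on something with over 40 N, if the wrist force passes 120 N, or if a joint passes its speed limit or range.

ROBOT

A 7-joint arm with a two-finger parallel gripper is mounted at the origin on the work surface. World frame = base frame: x ahead of the robot, y to its left, z up, the work surface at z = 0. Lengths are in m, angles in rad, forces in N, time in s.
With the tool pointing down it reaches from about 0.35 to 0.9 m from the base axis. Payload 8.1 kg.
Tool frame: the origin (TCP) lies between the finger pads; the fingertips stand env.tip_extent ahead of it and the grasp point (between the pads) is the TCP (env.tip_extent is the distance from the TCP to the fingertips, in m); z points along the fingers, y is the line along which they close (so a half turn about z gives the same grasp; the last joint's range is limited). The gripper opens to 85 mm and grips with 20 to 120 N. Pads are 22 mm wide; open, the fingers measure 114 mm over their backs; the gripper's body (76 mm by 85 mm) begins 54 mm behind the grasp point. The pads swing forward as they close: fully open they stand 13 mm farther back than shut.
Start: joints at [-0.103, 0.434, 0.025, 1.573, -0.012, 1.134, -0.075], TCP at [0.625, -0, 0.25] pointing down, gripper open.
Joint ranges: [-2.62, 2.62], [-0.44, 2.09], [-1.27, 1.32], [0.08, 2.57], [-1.32, 4.46], [0.12, 2], [-2.74, 2.74]. Speed limits (rad/s): [2.22, 2.22, 3.01, 3.01, 3.14, 3.14, 3.14].

INTERFACE

Orientations are given as a 3x3 rotation matrix whose columns are the frame's x, y, z axes.
In Python, from rig import env gives the robot as it stands.
- The arm moves only by the shell command python3 inch.py 'ROWS' [OPENING] [FORCE]. ROWS is a JSON list of rows, 1 to 8 of them, each of 6 numbers: dx, dy, dz in m, then a rotation vector rx, ry, rz in rad; each row is the pose to reach, as a shift and turn from the pose commanded when the command began, along the tool's axes at that moment; what a row does not reach only later rows make up. A row lasts 1/8 s, in which the tool goes at most 0.0625 m and 0.188 rad, less where a joint would pass 70% of its speed; a pose out of reach is approached as far as the arm can. OPENING is the opening from 0.0 (shut) to 1.0 (fully open), set as the command begins (- or left out keeps the last). The fingers move at their own pace and stop on an object; FORCE is the grip in N (left out, the last holds). Time passes only in rows, so rows that do not move let the fingers close. It prints the time, the measured TCP pose, the force, the opening and the grip force at its end.
- env.sense(): the state, without advancing time (a new reading comes with each control period).
- env.snapshot(name): name is "scene" or "side" or "wrist"; returns a dict with "pixels" (480x640x3 uint8, red, green, blue), "K" (3x3 intrinsics, pixels), "R" (3x3) and "t" (3): a world point X has camera coordinates R X + t. Camera axes: x right, y down, z forward; pixel columns grow to the right and rows downward; lengths in m; the calibration is good to about 2 mm. The wrist camera is an equidistant fisheye: a pixel r from the principal point sees the ray r / f radians off the axis. A picture is of the moment at which its call begins. There is no depth.
- env.close_job(): hands the job in; it is judged then, once.
The state is a dict: "time": time; "q": joint angles; "qd": joint speeds; "joint_efforts": joint torques, N m; "position": TCP position; "eef_rot": TCP orientation; "force": force on the tool from outside, world axes, zero at the start; "torque": the same for the moment, N m; "finger_gap": opening from 0.0 (shut) to 1.0 (fully open); "gripper_force": force on a finger pad.
Only numpy, scipy, OpenCV 4.12 (cv2) and the standard library are available. Lean on these libraries where they do the work, as an engineer would, in place of code of your own. Each camera call takes 0.05 s, during which the arm holds its last target. There are 200 camera calls.

## Working session

There is one attempt and no reset: what is moved stays moved. The work goes in short steps, Python scripts to look and compute and a shell command to move; the robot and the scene stay as the last step left them, time stands still between calls to the robot, and variables do not carry over. Pictures are saved under pics/ and viewed, at most 10 in all, crops included, and the job is handed in when it is done.

```bash
ls; mkdir -p pics
python3 - <<'E'
from rig import env
import cv2,numpy as np
print(env.tip_extent)
for n in("scene","side","wrist"):
    s=env.snapshot(n);cv2.imwrite(f"pics/{n}0.png",s["pixels"][:,:,::-1]);print(n,s["K"].tolist(),s["R"].round(4).tolist(),s["t"])
    np.savez(f"pics/{n}0.npz",K=s["K"],R=s["R"],t=s["t"])
E
```

```text
inch.py
pics
rig.py
0.019
scene [[600.9985325867949, 0.0, 324.0558934962966], [0.0, 600.9985325867949, 234.96152159413631], [0.0, 0.0, 1.0]] [[0.8815, 0.4722, -0.0073], [0.3329, -0.6323, -0.6996], [-0.335, 0.6142, -0.7145]] [-0.51544185 -0.191311    1.63558021]
side [[624.2505418568423, 0.0, 312.620906715627], [0.0, 624.2505418568423, 232.33672526203492], [0.0, 0.0, 1.0]] [[0.8847, -0.466, 0.0067], [-0.2599, -0.5052, -0.8229], [0.3869, 0.7263, -0.5681]] [-0.5607159   0.16495044  1.34283791]
wrist [[371.64829954431775, 0.0, 318.0716952875301], [0.0, 371.64829954431775, 247.4244341540915], [0.0, 0.0, 1.0]] [[1.0, -0.0002, -0.0019], [0.0004, -0.9605, 0.2783], [-0.0019, -0.2783, -0.9605]] [-0.62294415 -0.03640499  0.38032161]
```

View pics/scene0.png

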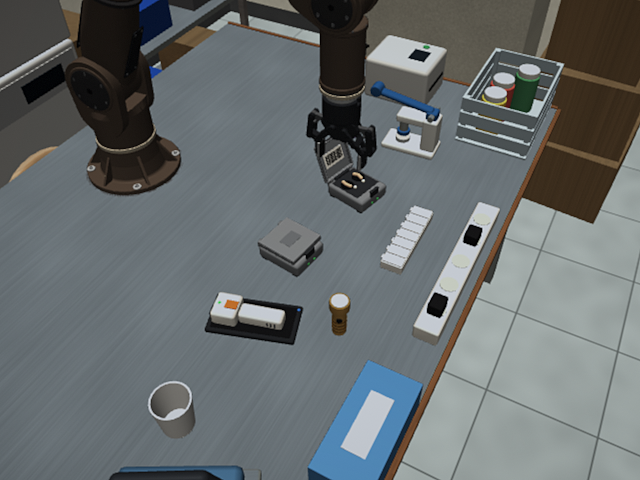

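View pics/side0.png

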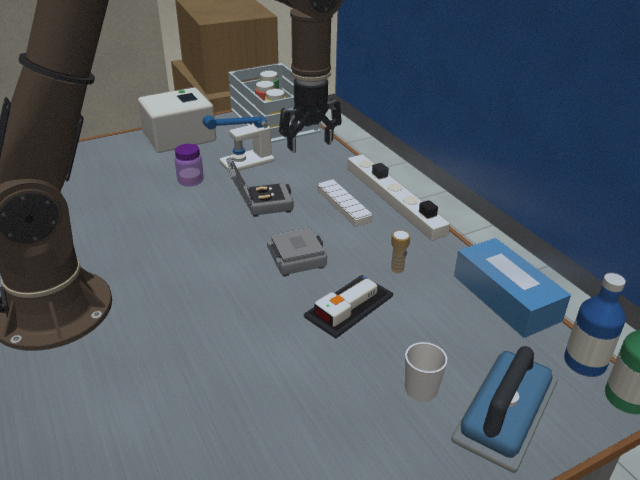

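View pics/wrist0.png

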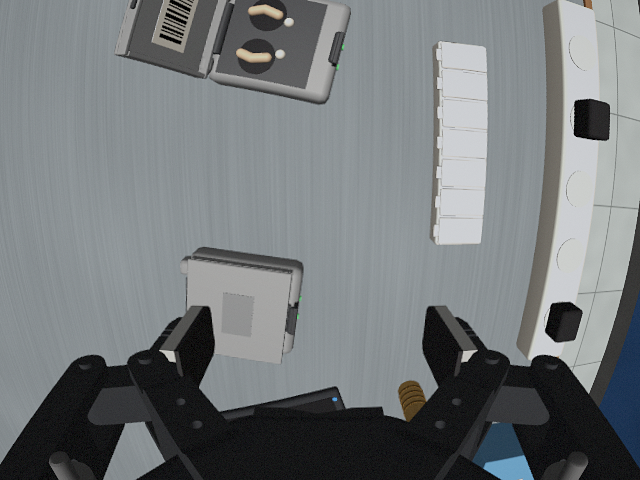

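The views show the scanner on its pad (scene ~252,315; side ~348,303) with its head and window toward the robot, and the shut pod at (290,246) in scene. The open pod is at (350,180) in scene with its label facing away from the robot. I'll triangulate from enlarged crops.

Run:
```python
import cv2,numpy as np
a=cv2.imread("pics/scene0.png");b=cv2.imread("pics/side0.png")
def c(im,x,y,k=4,w=100,h=75): 
    t=cv2.resize(im[y:y+h,x:x+w],(400,300),interpolation=cv2.INTER_CUBIC)
    for i in range(0,w,10): cv2.line(t,(i*4,0),(i*4,4 if i%50 else 12),(0,255,255),1)
    for i in range(0,h,10): cv2.line(t,(0,i*4),(4 if i%50 else 12,i*4),(0,255,255),1)
    return t
cv2.imwrite("pics/c1.png",np.vstack([np.hstack([c(a,205,280),c(b,300,265)]),np.hstack([c(a,300,135),c(b,215,150)])]))
```

```text
(no output)
```

View pics/c1.png

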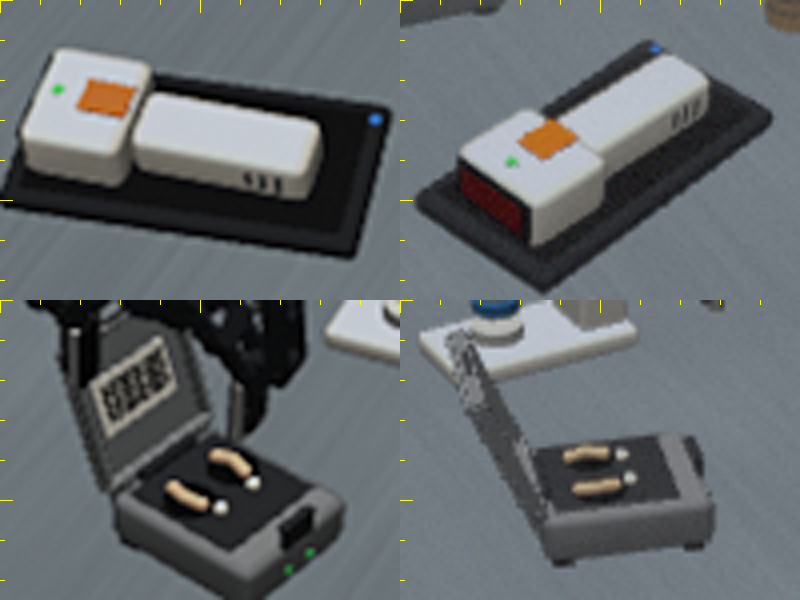

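The crops give pad and scanner corners: the scene head top runs from (55,50) to (25,137) in the upper-left tile, and the side window is at (460–530,157–235). The pod corners are clear too. I'll fit poses by least squares.

```bash
cat > fit.py <<'E'
import numpy as np
from scipy.optimize import least_squares
from scipy.spatial.transform import Rotation as Ro
def proj(cam,X):
    p=np.asarray(X)@cam["R"].T+cam["t"];K=cam["K"]
    if cam.get("fish"):
        r=np.linalg.norm(p[:,:2],axis=1);th=np.arctan2(r,p[:,2]);p=p[:,:2]*(th/r)[:,None]
    else: p=p[:,:2]/p[:,2:]
    return p*[K[0,0],K[1,1]]+K[:2,2]
def load(n):
    d=dict(np.load(f"pics/{n}.npz"));d["fish"]=n.startswith("wrist");return d
def place(p,z,L): # p=x,y,yaw
    return Ro.from_euler("z",p[2]).apply(L)+[p[0],p[1],z]
def cover(th,L): # cover-frame (x from hinge,y,z out of outer; hinge at rim plane) -> pod frame
    L=np.asarray(L,float);c,s=np.cos(th),np.sin(th)
    return np.c_[-.05+c*L[:,0]-s*L[:,2],L[:,1],.042+s*L[:,0]+c*L[:,2]]
def fit(model,obs,p0):
    # obs: list of (cam, model pts local, pixels); model(p,L)->world
    f=lambda p:np.concatenate([(proj(c,model(p,L))-px).ravel() for c,L,px in obs])
    r=least_squares(f,p0,loss="soft_l1",f_scale=1.)
    return r.x,r.fun.reshape(-1,2).round(1)
E
python3 - <<'E'
from fit import *
from rig import env
s=env.sense();print(np.round(s["eef_rot"],3).tolist(),s["position"],s["time"])
sc,si=load("scene0"),load("side0")
A=lambda q:np.array(q,float)/4+[205,280]
B=lambda q:(np.array(q,float)-[400,0])/4+[300,265]
# pad: +x = toward window end (world -x)
P=lambda *q:np.array(q)*[.095,.0475,1]
pad,r=fit(lambda p,L:place(p,p[3],L),[(sc,P([-1,-1,0],[-1,1,0],[1,1,0]),A([(388,107),(354,244),(4,194)])),
 (si,P([-1,1,0],[1,1,0],[1,-1,0],[-1,-1,0]),B([(770,118),(545,276),(416,195),(648,41)]))],[.6,-.2,3.1,.012]);print("pad xyyaw ztop",pad.round(4),r.tolist())
H=[[.075,-.031,.036],[.02,-.031,.036],[.02,.031,.036],[.075,.031,.036],[-.075,-.018,.03],[-.075,.018,.03]]
scn,r=fit(lambda p,L:place(p,p[3],L),[(sc,H,A([(57,47),(152,63),(127,158),(22,140),(321,122),(305,172)])),
 (si,H,B([(458,155),(533,108),(604,161),(530,209),(672,54),(710,80)]))],[.6,-.2,3.1,.012]);print("scn",scn.round(4),r.tolist())
C=lambda q:(np.array(q,float)-[0,300])/4+[300,135]
D=lambda q:(np.array(q,float)-[400,300])/4+[215,150]
E
```

```text
[[0.0, 1.0, -0.001], [1.0, -0.0, -0.0], [-0.0, -0.001, -1.0]] [ 6.24645808e-01 -3.63914104e-05  2.49695066e-01] 0.15
pad xyyaw ztop [ 0.5727 -0.2858  3.4489  0.0089] [[1.6, -0.4], [0.4, 2.2], [-1.9, 0.9], [1.4, -1.4], [-0.8, 1.9], [-1.4, -0.2], [-0.6, -1.2]]
scn [ 0.5655 -0.2918  3.4125  0.0049] [[0.1, -0.1], [1.1, 0.3], [-2.1, -0.1], [-1.4, -0.2], [1.1, -0.1], [0.5, 1.3], [-1.9, -0.6], [-1.9, -0.4], [1.4, 0.5], [1.1, 0.8], [-2.1, -0.9], [0.6, 0.2]]
```

```bash
cat > snap.py <<'E'
import sys,cv2,numpy as np
from rig import env
n=sys.argv[1];s=env.snapshot(n.rstrip("0123456789"));cv2.imwrite(f"pics/{n}.png",s["pixels"][:,:,::-1]);np.savez(f"pics/{n}.npz",K=s["K"],R=s["R"],t=s["t"])
E
python3 inch.py '[[0.05,0,0,0,0,0],[0.1,0,0,0,0,0],[0.1,0,0,0,0,0],[0.1,0,0,0,0,0]]' && python3 snap.py wrist1
python3 inch.py '[[0,0.05,0,0,0,0],[0,0.1,0,0,0,0],[0,0.1,0,0,0,0],[0,0.1,0,0,0,0]]' && python3 snap.py wrist2
python3 -c "
import cv2,numpy as np
a,b=[cv2.imread(f'pics/wrist{i}.png')[0:300,100:500] for i in(1,2)]
cv2.imwrite('pics/c2.png',np.hstack([a,b]))"
```

```text
time: 0.65
position: [0.6249, 0.0996, 0.25]
eef_rot: [[-0.0, 1.0, -0.001], [1.0, 0.0, -0.001], [-0.001, -0.001, -1.0]]
force: [-0.1, -0.9, 0.4]
finger_gap: 1.005
gripper_force: 0.0
time: 1.2
position: [0.7247, 0.0985, 0.2498]
eef_rot: [[0.002, 1.0, -0.001], [1.0, -0.002, -0.001], [-0.001, -0.001, -1.0]]
force: [-0.4, -0.4, -0.2]
finger_gap: 1.001
gripper_force: 0.0
```

View pics/c2.png

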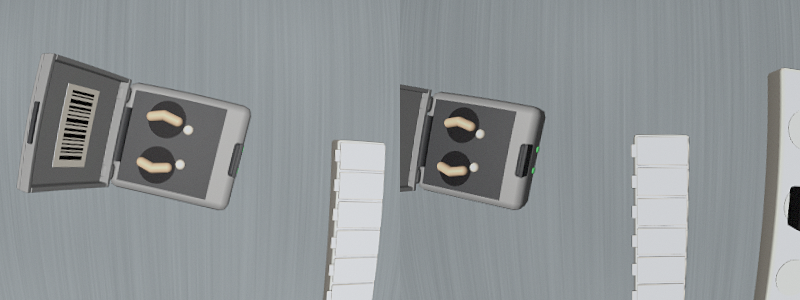

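The wrist views show the whole cover with its barcode at about (173,125) in wrist1. The cover is left of the crop in wrist2, so I'll enlarge both.

```bash
python3 -c "
import cv2,numpy as np
def g(i,x,y):
    t=cv2.resize(cv2.imread(f'pics/wrist{i}.png')[y:y+150,x:x+100],(400,600),interpolation=cv2.INTER_CUBIC)
    for k in range(0,150,10): cv2.line(t,(0,4*k),(5,4*k),(0,255,255)); cv2.line(t,(4*k,0),(4*k,5),(0,255,255))
    return t
cv2.imwrite('pics/c3.png',np.hstack([g(1,140,50),g(2,40,60)]))"
```

```text
(no output)
```

View pics/c3.png

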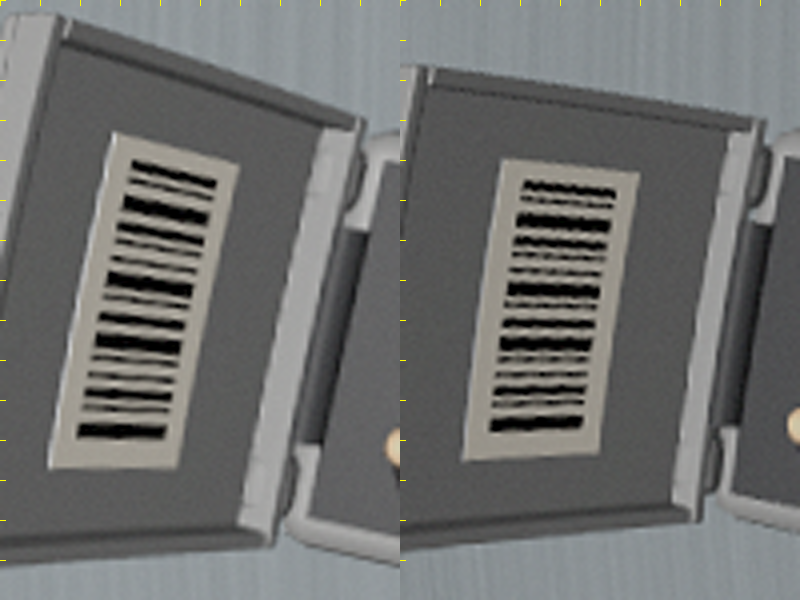

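Run:
```python
from fit import *
w1,w2=load("wrist1"),load("wrist2")
a=np.array([(112,132),(240,164),(178,467),(50,467)])/4+[140,50]
b=np.array([(103,158),(240,173),(199,455),(63,461)])/4+[40,60]
L=np.array([[.019,.033,0],[-.019,.033,0],[-.019,-.033,0],[.019,-.033,0]])
# cover axes: x=(cos th,0,sin th) rotated by yaw
m=lambda p,L:Ro.from_euler("ZY",[p[3],-p[4]]).apply(L)+p[:3]
x,r=fit(m,[(w1,L,a),(w2,L,b)],[.5,.2,.09,-.2,2.]);print(x.round(4),r.tolist())
R=Ro.from_euler("ZY",[x[3],-x[4]]).as_matrix();print(R.round(3).tolist())
h=x[:3]-.05*R[:,0];print("hinge line pt",h.round(4),"label offset z if hinge .042")
# triangulate only the centre, free of size
from scipy.optimize import least_squares
ca,cb=a.mean(0),b.mean(0)
```

```text
[ 0.5102  0.1871  0.0866 -0.2368  1.9737] [[0.3, -0.0], [-0.0, -0.0], [0.1, 0.1], [-0.3, 0.1], [-0.2, 0.1], [-0.1, 0.1], [0.0, -0.4], [0.2, -0.1]]
[[-0.381, 0.235, -0.894], [0.092, 0.972, 0.216], [0.92, 0.0, -0.392]]
hinge line pt [0.5292 0.1825 0.0406] label offset z if hinge .042
```

Label fit is sub-pixel: hinge height 40.6 mm against an expected 42 minus the recess. Now I'll hover with the camera over the scanner.

```bash
python3 inch.py '[[-0.052,-0.032,0,0,0,0.16],[-0.104,-0.065,0,0,0,0.32],[-0.157,-0.097,0,0,0,0.48],[-0.209,-0.13,0,0,0,0.65],[-0.262,-0.162,0,0,0,0.81],[-0.314,-0.195,0,0,0,0.97],[-0.366,-0.227,0,0,0,1.13],[-0.418,-0.26,0,0,0,1.29]]' && python3 inch.py '[[0,0,0,0,0,0],[0,0,0,0,0,0]]' && python3 snap.py wrist3
python3 -c "
import cv2,numpy as np
t=cv2.imread('pics/wrist3.png')[0:300,100:500]
t=cv2.resize(t,(800,600),interpolation=cv2.INTER_CUBIC)
for k in range(0,400,10): cv2.line(t,(0,2*k),(5 if k%50 else 14,2*k),(0,255,255)); cv2.line(t,(2*k,0),(2*k,5 if k%50 else 14),(0,255,255))
cv2.imwrite('pics/c4.png',t)"
```

```text
time: 2.25
position: [0.4629, -0.319, 0.2513]
eef_rot: [[0.962, 0.272, 0.002], [0.272, -0.962, 0.0], [0.002, 0.0, -1.0]]
force: [0.7, -0.7, -0.7]
finger_gap: 1.003
gripper_force: 0.0
time: 2.5
position: [0.4646, -0.3173, 0.2508]
eef_rot: [[0.961, 0.277, 0.001], [0.277, -0.961, 0.001], [0.001, -0.0, -1.0]]
force: [1.5, 0.7, 0.6]
finger_gap: 1.0
gripper_force: 0.0
```

View pics/c4.png

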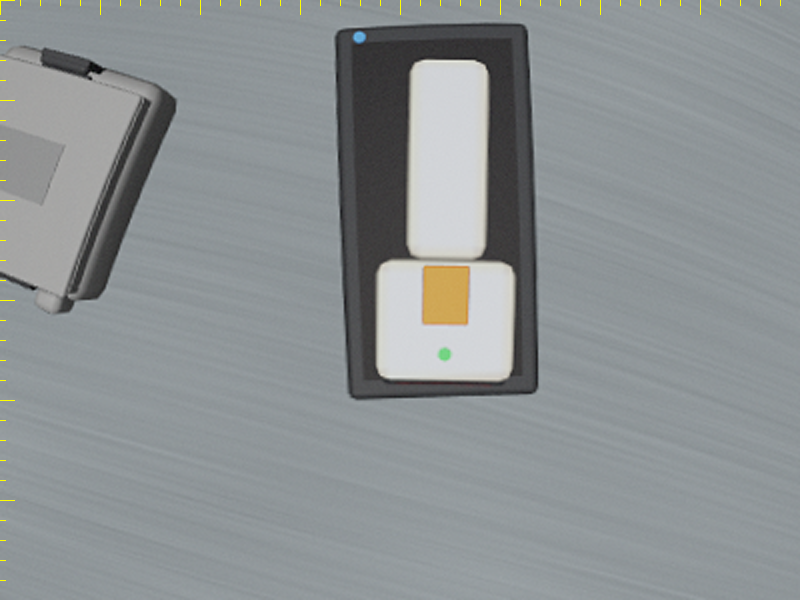

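Run:
```python
from fit import *
w=load("wrist3");s=lambda q:np.array(q,float)/2+[100,0]
P=lambda *q:np.array(q)*[.095,.0475,1]
pp=s([(337,29),(527,24),(538,391),(350,398)])
H=[[.075,-.031,.036],[.02,-.031,.036],[.02,.031,.036],[.075,.031,.036],[-.075,-.018,.03],[-.075,.018,.03]]
PL=P([-1,-1,0],[-1,1,0],[1,1,0],[1,-1,0])
for fr in (0,1):
  z=lambda p:(p[3] if fr else .012)
  pad,r=fit(lambda p,L:place(p,z(p),L),[(w,PL,pp)],[.57,-.286,3.43,.012]);print("pad",pad.round(4),abs(r).max())
  # image left = +y world side => scanner y negative
  sp=s([(376,380),(376,261),(515,261),(515,380),(411,59),(488,59)])
  scn,r=fit(lambda p,L:place(p,z(p),L),[(w,H,sp)],[.57,-.286,3.43,.012]);print("scn",scn.round(4),r.tolist())
c=np.array([[.0,0,0]])
```

```text
pad [ 0.5705 -0.2872  3.455   0.012 ] 1.8
scn [ 0.5629 -0.2934  3.413   0.012 ] [[-0.2, 1.8], [-0.3, -0.7], [1.5, 0.2], [0.0, 2.5], [-1.5, -1.5], [0.5, -0.9]]
pad [ 0.5709 -0.2871  3.4546  0.0058] 0.4
scn [ 0.5636 -0.2932  3.4123  0.0054] [[0.3, 0.1], [0.3, -1.2], [0.7, -0.3], [-0.7, 0.8], [-1.1, -0.1], [0.1, 0.5]]
```

Three views agree: scanner at (0.5635, -0.293) with yaw 3.413, and pad centre at (0.571, -0.287) with yaw 3.4545. The pad top limits fingertip depth, so I'll grip with the TCP at z≈0.036.

```bash
python3 inch.py '[[0.053,0.002,0,0,0,0.005],[0.107,0.004,0,0,0,0.009],[0.107,0.004,0.06,0,0,0.009],[0.107,0.004,0.12,0,0,0.009],[0.107,0.004,0.16,0,0,0.009],[0.107,0.004,0.18,0,0,0.009],[0.107,0.004,0.18,0,0,0.009]]' && python3 inch.py '[[0,0,0.015,0,0,0],[0,0,0.03,0,0,0],[0,0,0.035,0,0,0],[0,0,0.035,0,0,0]]'
```

```text
time: 3.42
position: [0.5689, -0.291, 0.0696]
eef_rot: [[0.963, 0.27, -0.001], [0.27, -0.963, 0.001], [-0.001, -0.001, -1.0]]
force: [-0.3, -0.6, -0.4]
finger_gap: 1.001
gripper_force: 0.0
time: 3.92
position: [0.5687, -0.2922, 0.035]
eef_rot: [[0.963, 0.268, -0.001], [0.268, -0.963, 0.0], [-0.0, -0.0, -1.0]]
force: [0.7, -0.4, 1.2]
finger_gap: 0.995
gripper_force: 0.0
```

```bash
python3 inch.py '[[0,0,0,0,0,0],[0,0,0,0,0,0],[0,0,0,0,0,0],[0,0,0,0,0,0],[0,0,0,0,0,0],[0,0,0,0,0,0],[0,0,0,0,0,0],[0,0,0,0,0,0]]' 0 40
```

```text
time: 4.92
position: [0.5692, -0.2924, 0.0358]
eef_rot: [[0.963, 0.268, 0.001], [0.268, -0.963, -0.0], [0.001, 0.0, -1.0]]
force: [-1.6, 1.0, 4.8]
finger_gap: 0.415
gripper_force: 41.7
```

```bash
python3 inch.py '[[0,0,-0.02,0,0,0],[0,0,-0.06,0,0,0],[0,0,-0.11,0,0,0],[0,0,-0.16,0,0,0],[0,0,-0.17,0,0,0],[0,0,-0.17,0,0,0]]'
cat > go.py <<'E'
import sys,numpy as np
from rig import env
from scipy.spatial.transform import Rotation as Ro
def go(pos,Rt):
    s=env.sense();R=np.array(s["eef_rot"]);v=Ro.from_matrix(R.T@Rt).as_rotvec();d=R.T@(np.array(pos)-s["position"])
    print("d",d.round(4),"|d|",np.linalg.norm(d).round(3),"rv",v.round(4),np.linalg.norm(v).round(3))
E
cat > scan.py <<'E'
from go import *
x=np.array([.894,-.216,.392]);zs=np.array([-.381,.092,.92]);x/=np.linalg.norm(x)
R=np.c_[x,np.cross(-zs,x),-zs];u,_,v=np.linalg.svd(R);R=u@v
go([.6517,.1529,.1549],R)
s=env.sense();xs=-np.array(s["eef_rot"])[:,0];zs=-np.array(s["eef_rot"])[:,2]
w=s["position"]+.0807*xs-.0058*zs;L=np.array([.5102,.1871,.0866]);dd=(L-w)@xs
print("win",w.round(4),"dist",dd.round(4),"miss",np.round(L-w-dd*xs,4),"angle deg",np.degrees(np.arccos(min(1,-xs@x))).round(2))
E
python3 scan.py
```

```text
time: 5.68
position: [0.5689, -0.2921, 0.206]
eef_rot: [[0.963, 0.268, 0.001], [0.268, -0.963, -0.0], [0.001, 0.0, -1.0]]
force: [-0.7, 0.4, -2.8]
finger_gap: 0.409
gripper_force: 40.9
d [ 0.1992 -0.4065  0.0511] |d| 0.456 rv [-0.1023  0.393   0.5019] 0.646
win [ 0.4912 -0.3138  0.2001] dist -0.1527 miss [-0.128   0.4599 -0.1137] angle deg 36.51
```

```bash
python3 inch.py '[[0.02,-0.04,-0.01,0,0,0],[0.05,-0.1,-0.02,-0.01,0.05,0.06],[0.08,-0.16,-0.02,-0.03,0.1,0.13],[0.107,-0.215,-0.02,-0.05,0.17,0.23],[0.134,-0.27,-0.01,-0.07,0.25,0.33],[0.16,-0.325,0,-0.09,0.33,0.43],[0.182,-0.37,0.02,-0.1,0.38,0.49],[0.194,-0.396,0.04,-0.102,0.393,0.502]]' && python3 inch.py '[[0,0,0,0,0,0],[0,0,0,0,0,0]]' && python3 scan.py
```

```text
time: 6.68
position: [0.6473, 0.1466, 0.1622]
eef_rot: [[0.897, -0.23, 0.378], [-0.211, -0.973, -0.09], [0.389, 0.001, -0.921]]
force: [0.2, -1.2, -2.8]
finger_gap: 0.411
gripper_force: 40.8
time: 6.92
position: [0.6487, 0.1401, 0.1641]
eef_rot: [[0.895, -0.236, 0.378], [-0.216, -0.972, -0.094], [0.389, 0.002, -0.921]]
force: [0.1, -0.2, -1.9]
finger_gap: 0.414
gripper_force: 40.8
d [-0.0036 -0.0132  0.0084] |d| 0.016 rv [0.0024 0.0029 0.0001] 0.004
win [0.5786 0.157  0.1273] dist 0.0836 miss [ 0.0065  0.012  -0.0082] angle deg 0.17
```

```bash
python3 inch.py '[[-0.002,-0.007,0.004,0,0,0],[-0.0036,-0.0132,0.0084,0.0024,0.0029,0],[-0.0036,-0.0132,0.0084,0.0024,0.0029,0],[-0.0036,-0.0132,0.0084,0.0024,0.0029,0]]' >/dev/null&& python3 scan.py; python3 snap.py scene4; python3 snap.py side4
python3 - <<'E'
import cv2,numpy as np
a=cv2.imread("pics/scene4.png");b=cv2.imread("pics/side4.png")
def c(im,x,y,w=100,h=150): 
    t=cv2.resize(im[y:y+h,x:x+w],(400,600),interpolation=cv2.INTER_CUBIC)
    for i in range(0,h,10): cv2.line(t,(i*4,0),(i*4,4),(0,255,255),1); cv2.line(t,(0,i*4),(4,i*4),(0,255,255),1)
    return t
cv2.imwrite("pics/c5.png",np.hstack([c(a,300,80),c(b,225,90)]))
E
```

```text
d [-0.0012  0.0011  0.001 ] |d| 0.002 rv [-0.0023 -0.0018 -0.0005] 0.003
win [0.5827 0.1708 0.1192] dist 0.0812 miss [-0.     -0.0012 -0.0006] angle deg 0.1
```

View pics/c5.png

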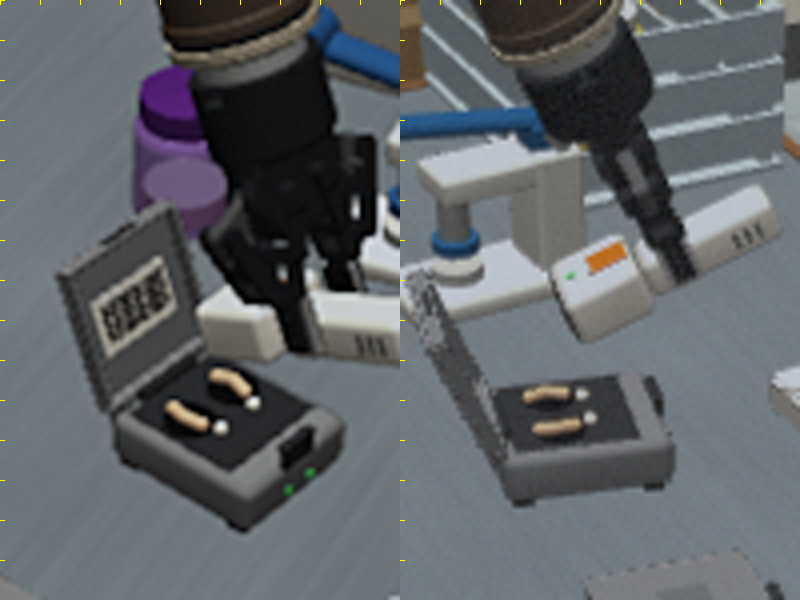

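The scanner faces the label squarely from about 81 mm and hasn't visibly slipped in the grip (side: head front near (570,300), tail (775,215)). Now I'll hold still and check the projection.

```bash
Z='[[0,0,0,0,0,0],[0,0,0,0,0,0],[0,0,0,0,0,0],[0,0,0,0,0,0],[0,0,0,0,0,0],[0,0,0,0,0,0],[0,0,0,0,0,0],[0,0,0,0,0,0]]'
python3 inch.py '[[0,0,0,0,0,0],[0,0,0,0,0,0],[0,0,0,0,0,0],[0,0,0,0,0,0],[0,0,0,0,0,0],[0,0,0,0,0,0],[0,0,0,0,0,0],[0,0,0,0,0,0]]'; python3 scan.py
python3 - <<'E'
from fit import *
from rig import env
s=env.sense();R=-np.array(s["eef_rot"]);R[:,1]*=-1
H=np.array([[.02,-.031,.036],[.075,-.031,.036],[.02,.031,.036],[.075,.031,0],[-.075,.018,.03],[-.075,.018,0]])
W=(H-[-.0057,0,.0238])@R.T+s["position"]
print(((proj(load("side4"),W)-[225,90])*4+[400,0]).round().tolist());print(((proj(load("scene4"),W)-[300,80])*4).round().tolist())
E
```

```text
time: 8.52
position: [0.6526, 0.1542, 0.1562]
eef_rot: [[0.893, -0.234, 0.383], [-0.216, -0.972, -0.09], [0.394, -0.002, -0.919]]
force: [-0.7, -0.6, -2.2]
finger_gap: 0.408
gripper_force: 40.9
d [-0.0011  0.0014  0.001 ] |d| 0.002 rv [-0.0025 -0.0019 -0.0002] 0.003
win [0.5827 0.1711 0.1191] dist 0.0811 miss [-0.0001 -0.0015 -0.0006] angle deg 0.1
[[614.0, 226.0], [540.0, 263.0], [634.0, 269.0], [580.0, 351.0], [766.0, 200.0], [783.0, 237.0]]
[[316.0, 264.0], [249.0, 259.0], [250.0, 313.0], [200.0, 360.0], [392.0, 323.0], [405.0, 370.0]]
```

```bash
python3 inch.py '[[0,0,0,0,0,0],[0,0,0,0,0,0],[0,0,0,0,0,0],[0,0,0,0,0,0],[0,0,0,0,0,0],[0,0,0,0,0,0],[0,0,0,0,0,0],[0,0,0,0,0,0]]' >/dev/null;  python3 inch.py '[[0,0,0,0,0,0],[0,0,0,0,0,0],[0,0,0,0,0,0],[0,0,0,0,0,0],[0,0,0,0,0,0],[0,0,0,0,0,0],[0,0,0,0,0,0],[0,0,0,0,0,0]]';python3 scan.py
```

```text
time: 10.52
position: [0.6526, 0.1541, 0.1562]
eef_rot: [[0.893, -0.234, 0.383], [-0.216, -0.972, -0.09], [0.394, -0.002, -0.919]]
force: [0.3, 0.6, -1.4]
finger_gap: 0.413
gripper_force: 40.9
d [-0.001   0.0014  0.001 ] |d| 0.002 rv [-0.0025 -0.0018 -0.0002] 0.003
win [0.5827 0.1711 0.1191] dist 0.081 miss [-0.0001 -0.0015 -0.0006] angle deg 0.1
```

Run:
```python
from fit import *
from rig import env
import cv2
s=env.sense();R=-np.array(s["eef_rot"]);R[:,1]*=-1
F=np.array([[.063,0,.036],[.036,0,.036],[.075,-.031,.036],[.075,.031,.036],[-.075,.018,.0],[.02,.031,.036]])
# bias: before the grasp
W0=place([.5635,-.293,3.413],.012,F)
o0=(np.array([(512,162),(548,138),(458,155),(530,209),(np.nan,np.nan),(604,161)])-[400,0])/4+[300,265]
print("bias side0 px obs-pred",(o0-proj(load("side0"),W0)).round(1).tolist())
W=(F-[-.0057,0,.0238])@R.T+s["position"]
o=(np.array([(571,276),(607,256),(552,268),(575,302),(780,228),(652,287)])-[400,0])/4+[225,90]
print("side4 obs-pred",(o-proj(load("side4"),W)).round(1).tolist())
t=cv2.resize(cv2.imread("pics/side4.png")[130:190,255:335],(800,600),interpolation=cv2.INTER_CUBIC)
cam=load("side4")
c=np.array([[a,b,h] for a,b,h in [(.075,-.031,.036),(.075,.031,.036),(.02,.031,.036),(.02,-.031,.036),(.075,.031,0),(.02,.031,0),(-.075,-.018,.03),(-.075,.018,.03),(-.075,.018,0),(.063,0,.036)]])
for p in (proj(cam,(c-[-.0057,0,.0238])@R.T+s["position"])-[255,130]+.5)*10: cv2.drawMarker(t,tuple(int(v) for v in p),(255,0,255),0,16,2)
cv2.imwrite("pics/c6.png",t)
```

```text
bias side0 px obs-pred [[1.3, -0.4], [1.1, -0.5], [2.4, 2.5], [-0.6, 1.2], [nan, nan], [-1.0, 1.5]]
side4 obs-pred [[1.6, -0.3], [1.3, -0.5], [3.1, 1.1], [4.5, -1.5], [-0.8, -2.2], [4.5, 4.5]]
```

View pics/c6.png

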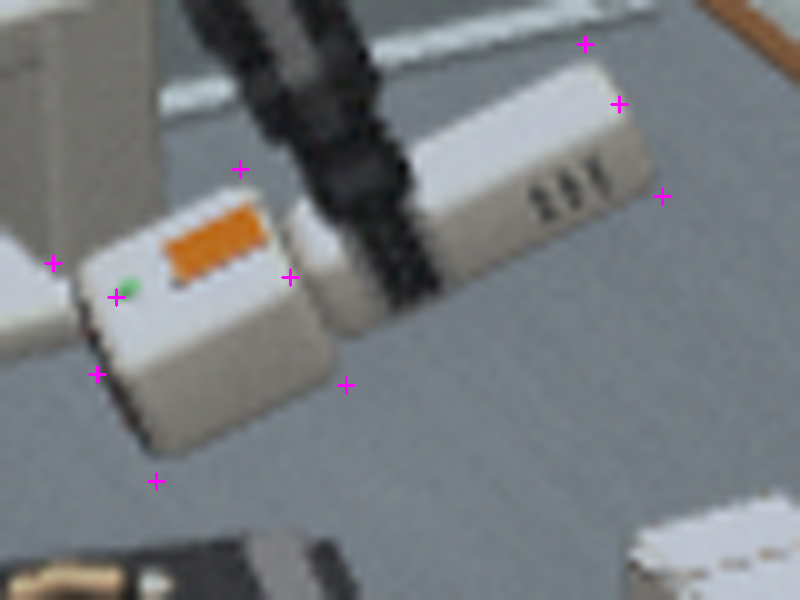

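The overlay matches the image, and the LED residual equals the pre-grasp bias, so there was no slip and the scan is done. Next I'll take the scanner back over the pad.

```bash
cat > pad.py <<'E'
from go import *
import sys
a=3.4545-np.pi;x=np.array([np.cos(a),np.sin(a),0]);z=np.array([0,0,-1.])
p=np.array([.571,-.287,0])+.0057*x;go([p[0],p[1],float(sys.argv[1])],np.c_[x,np.cross(z,x),z])
E
python3 pad.py .2
```

```text
d [ 0.0442  0.4449 -0.0299] |d| 0.448 rv [ 0.1088 -0.395  -0.5421] 0.68
```

```bash
python3 inch.py '[[0.02,0.03,-0.02,0,0,0],[0.03,0.08,-0.035,0.01,-0.05,-0.05],[0.044,0.14,-0.05,0.03,-0.13,-0.15],[0.048,0.2,-0.05,0.05,-0.2,-0.25],[0.048,0.26,-0.05,0.07,-0.27,-0.35],[0.046,0.32,-0.04,0.09,-0.34,-0.44],[0.045,0.38,-0.035,0.1,-0.38,-0.51],[0.044,0.435,-0.03,0.109,-0.395,-0.542]]' && python3 inch.py '[[0,0,0,0,0,0],[0,0,0,0,0,0]]' >/dev/null; python3 pad.py .1
```

```text
time: 11.52
position: [0.5783, -0.278, 0.1997]
eef_rot: [[0.951, 0.309, -0.001], [0.309, -0.951, -0.0], [-0.001, -0.0, -1.0]]
force: [1.2, -0.4, -1.5]
finger_gap: 0.415
gripper_force: 40.9
d [-0.0052  0.0088  0.0998] |d| 0.1 rv [-0.0007 -0.0004 -0.0007] 0.001
```

```bash
python3 inch.py '[[-0.003,0.005,0.04,0,0,0],[-0.005,0.009,0.09,0,0,0],[-0.005,0.009,0.13,0,0,0],[-0.005,0.009,0.145,0,0,0],[-0.005,0.009,0.145,0,0,0],[-0.005,0.009,0.145,0,0,0]]'; python3 pad.py .036
```

```text
time: 12.52
position: [0.578, -0.2858, 0.0569]
eef_rot: [[0.951, 0.308, 0.003], [0.308, -0.951, -0.001], [0.002, 0.002, -1.0]]
force: [0.3, -0.7, -1.4]
finger_gap: 0.412
gripper_force: 40.8
d [-0.0014 -0.001   0.0209] |d| 0.021 rv [ 0.0016 -0.0024  0.0006] 0.003
```

```bash
python3 inch.py '[[-0.001,-0.001,0.006,0.0016,-0.002,0],[-0.0014,-0.001,0.012,0.0016,-0.002,0],[-0.0014,-0.001,0.016,0.0016,-0.002,0],[-0.0014,-0.001,0.019,0.0016,-0.002,0],[-0.0014,-0.001,0.019,0.0016,-0.002,0],[-0.0014,-0.001,0.019,0.0016,-0.002,0]]'; python3 pad.py .036
```

```text
time: 13.28
position: [0.575, -0.2852, 0.036]
eef_rot: [[0.951, 0.308, -0.002], [0.308, -0.951, 0.001], [-0.002, -0.002, -1.0]]
force: [0.4, -0.2, -2.1]
finger_gap: 0.414
gripper_force: 41.0
d [ 0.0013  0.0005 -0.    ] |d| 0.001 rv [-0.0017  0.0019  0.    ] 0.003
```

```bash
python3 inch.py '[[0,0,0.001,0,0,0],[0,0,0.001,0,0,0],[0,0,0.001,0,0,0]]'|grep -E 'pos|force'; python3 inch.py '[[0,0,0.001,0,0,0],[0,0,0.001,0,0,0],[0,0,0.001,0,0,0]]'|grep -E 'pos|force'
```

```text
position: [0.575, -0.2852, 0.0358]
force: [-2.3, 1.9, 6.7]
gripper_force: 41.9
position: [0.5751, -0.2852, 0.0358]
force: [-6.1, 3.5, 17.1]
gripper_force: 43.2
```

```bash
python3 inch.py '[[0,0,-0.0015,0,0,0],[0,0,-0.0015,0,0,0]]'|grep -E 'pos|force'; python3 inch.py '[[0,0,0,0,0,0],[0,0,0,0,0,0],[0,0,0,0,0,0],[0,0,0,0,0,0],[0,0,0,0,0,0],[0,0,0,0,0,0]]' 1.0; python3 inch.py '[[0,0,-0.01,0,0,0],[0,0,-0.03,0,0,0],[0,0,-0.07,0,0,0],[0,0,-0.13,0,0,0],[0,0,-0.19,0,0,0],[-0.06,0,-0.21,0,0,0],[-0.11,0,-0.21,0,0,0],[-0.11,0,-0.21,0,0,0]]' && python3 snap.py wrist5
```

```text
position: [0.5752, -0.2852, 0.0358]
force: [-1.6, 1.3, 3.7]
gripper_force: 41.7
time: 15.02
position: [0.575, -0.2851, 0.0355]
eef_rot: [[0.951, 0.308, -0.002], [0.308, -0.951, 0.001], [-0.002, -0.002, -1.0]]
force: [-0.4, -0.6, -0.0]
finger_gap: 0.994
gripper_force: 0.0
time: 16.02
position: [0.4668, -0.3218, 0.2483]
eef_rot: [[0.953, 0.302, -0.001], [0.302, -0.953, -0.0], [-0.001, 0.0, -1.0]]
force: [0.7, 0.3, 0.4]
finger_gap: 0.999
gripper_force: 0.0
```

```bash
cat > pod.py <<'E'
from go import *
import sys
f=np.array([.972,-.2346,0]);f/=np.linalg.norm(f);z=np.array([0,0,-1.]);h=np.array([.5324,.1817,0])
R=np.c_[f,np.cross(z,f),z]
s=env.sense();p=s["position"]-h;print("now u",(p@f).round(4),"v",(p@np.cross([0,0,1],f)).round(4),"z",p[2].round(4))
if len(sys.argv)>1: q=h+float(sys.argv[1])*f;go([q[0],q[1],float(sys.argv[2])],R)
E
python3 pod.py -.08 .25
python3 - <<'E'
from fit import *
import cv2
im=cv2.imread("pics/wrist5.png");w=load("wrist5")
m=(im.min(2)>190).astype(np.uint8);m[300:]=0;m=cv2.morphologyEx(m,cv2.MORPH_OPEN,np.ones((3,3)))
n,l,st,ce=cv2.connectedComponentsWithStats(m)
for i in range(1,n):
    if st[i,4]>500: print("white",st[i].tolist(),ce[i].round(1))
d=(im.max(2)<75).astype(np.uint8);d[260:]=0;n,l,st,ce=cv2.connectedComponentsWithStats(d)
for i in range(1,n):
    if st[i,4]>1500: print("dark",st[i].tolist())
# predictions: scanner box corners as placed and pad corners
for nm,p,L,z in(("scn",[.5696,-.2869,3.4545],[[.075,-.031,.036],[.075,.031,.036],[-.075,-.018,.03],[-.075,.018,.03]],.012),("pad",[.571,-.287,3.4545],[[.095,-.0475,0],[.095,.0475,0],[-.095,-.0475,0],[-.095,.0475,0]],.012)):
    print(nm,proj(w,place(p,z,np.array(L))).round(1).tolist())
def row(y,lo,hi): print(y,"white cols",np.where(m[y])[0][[0,-1]] if m[y].any() else None,"dark<90",np.where(im[y,200:420].max(1)<90)[0][[0,-1]]+200)
for y in (40,60,80,140,160,175): row(y,0,0)
a,b=im[:,300:330].max(2),0
for x in (300,318): c=im[:260,x].max(1);print(x,"dark/white span",np.where((c<75))[0][[0,-1]],np.where(m[:,x])[0][[0,-1]])
# jar
c=load("scene4");
def gp(c,px,z=0):
    r=c["R"].T@np.linalg.solve(c["K"],[*px,1]);o=-c["R"].T@c["t"];return o+r*(z-o[2])/r[2]
print("jar lid centre",gp(c,(300+185/4,80+90/4),.102).round(3))
E
```

```text
now u 0.0565 v -0.5028 z 0.2478
d [ 0.1447 -0.5006 -0.002 ] |d| 0.521 rv [-3.000e-04  1.000e-04  5.464e-01] 0.546
white [297, 22, 37, 97, 3549] [315.   69.9]
white [282, 123, 67, 58, 3056] [315.  154.5]
dark [267, 11, 99, 188, 7137]
scn [[281.3, 183.9], [351.9, 183.4], [295.2, 19.5], [335.9, 19.1]]
pad [[269.1, 198.9], [365.6, 198.3], [267.3, 10.7], [365.0, 10.0]]
40 white cols [297 333] dark<90 [267 364]
60 white cols [297 333] dark<90 [267 364]
80 white cols [297 333] dark<90 [267 364]
140 white cols [282 348] dark<90 [268 365]
160 white cols [282 586] dark<90 [269 364]
175 white cols [282 348] dark<90 [269 364]
300 dark/white span [ 12 197] [ 23 180]
318 dark/white span [ 11 197] [ 22 180]
jar lid centre [0.443 0.396 0.102]
```

The scanner lies straight and centred on the pad: columns 282–348 against pad 268–365, under 1 mm off. Now I'll go behind the cover with the fingers shut.

```bash
python3 inch.py '[[0.014,-0.05,0,0,0,0.05],[0.03,-0.105,0,0,0,0.12],[0.046,-0.16,0,0,0,0.19],[0.063,-0.218,0,0,0,0.26],[0.08,-0.276,0,0,0,0.33],[0.096,-0.334,0,0,0,0.4],[0.112,-0.392,0,0,0,0.47],[0.128,-0.45,0,0,0,0.546]]' 0 40 && python3 inch.py '[[0,0,0,0,0,0],[0,0,0,0,0,0]]' && python3 pod.py -.08 .131
```

```text
time: 17.08
position: [0.4542, 0.1516, 0.2473]
eef_rot: [[0.973, -0.232, -0.001], [-0.232, -0.973, 0.002], [-0.001, -0.002, -1.0]]
force: [0.4, -0.0, 0.3]
finger_gap: 0.006
gripper_force: 0.0
time: 17.32
position: [0.4543, 0.1488, 0.2466]
eef_rot: [[0.973, -0.229, -0.002], [-0.229, -0.973, 0.001], [-0.002, -0.0, -1.0]]
force: [0.4, 0.4, -1.2]
finger_gap: 0.001
gripper_force: 0.0
now u -0.0682 v -0.0503 z 0.2466
d [-0.0112 -0.0503  0.1157] |d| 0.127 rv [-0.0005  0.0022  0.0058] 0.006
```

```bash
python3 inch.py '[[-0.011,-0.05,0,0,0,0.005],[-0.011,-0.05,0,0,0,0.005],[-0.011,-0.05,0.05,0,0,0.005],[-0.011,-0.05,0.09,0,0,0.005],[-0.011,-0.05,0.116,0,0,0.005],[-0.011,-0.05,0.116,0,0,0.005],[-0.011,-0.05,0.116,0,0,0.005]]'|grep -E "time|force"; python3 pod.py
python3 inch.py '[[0.015,0,0,0,0,0],[0.03,0,0,0,0,0],[0.04,0,0,0,0,0],[0.05,0,0,0,0,0],[0.06,0,0,0,0,0],[0.073,0,0,0,0,0],[0.073,0,0,0,0,0]]'|grep -E "time|force"; python3 pod.py
```

```text
time: 18.2
force: [0.5, 0.5, 0.5]
gripper_force: 0.0
now u -0.0787 v -0.0012 z 0.1315
time: 19.08
force: [-0.4, -1.0, 0.4]
gripper_force: 0.0
now u -0.0055 v -0.0011 z 0.1301
```

```bash
python3 snap.py side6; python3 inch.py '[[0.011,0,0,0,0,0],[0.0215,0,0.001,0,0,0],[0.032,0,0.005,0,0,0],[0.0425,0,0.011,0,0,0],[0.052,0,0.019,0,0,0],[0.059,0,0.0265,0,0,0],[0.064,0,0.034,0,0,0],[0.0675,0,0.04,0,0,0]]'|grep -E "time|force"; python3 pod.py;  python3 inch.py '[[0.001,0,0.004,0,0,0],[0.002,0,0.008,0,0,0],[0.002,0,0.01,0,0,0],[0.002,0,0.01,0,0,0]]'|grep -E "time|force"; python3 pod.py
```

```text
time: 20.12
force: [-0.2, -1.2, 0.9]
gripper_force: 0.2
now u 0.0606 v -0.0011 z 0.0893
time: 20.62
force: [-0.3, -0.9, 1.1]
gripper_force: 0.6
now u 0.0626 v -0.0009 z 0.0802
```

```bash
python3 inch.py '[[0.004,0,0.002,0,0,0],[0.008,0,0.003,0,0,0],[0.008,0,0.003,0,0,0]]'|grep -E "force"; python3 pod.py;  python3 inch.py '[[0,0,0.002,0,0,0],[0,0,0.002,0,0,0],[0,0,0.002,0,0,0]]'|grep -E "force"; python3 pod.py
```

```text
force: [0.8, -0.1, -0.3]
gripper_force: 0.0
now u 0.0706 v -0.0008 z 0.077
force: [0.7, -0.7, 2.7]
gripper_force: 1.1
now u 0.0707 v -0.0009 z 0.075
```

```bash
for i in 1; do python3 inch.py '[[0,0,0.001,0,0,0],[0,0,0.002,0,0,0],[0,0,0.002,0,0,0]]'|grep -E "^force"; python3 pod.py; done; python3 inch.py '[[0,0,0.001,0,0,0],[0,0,0.001,0,0,0],[0,0,0.001,0,0,0]]'|grep -E "^force"; python3 pod.py
```

```text
force: [-5.3, -1.8, 19.7]
now u 0.0708 v -0.0008 z 0.0747
force: [-8.5, -1.8, 26.8]
now u 0.0709 v -0.0008 z 0.0744
```

Stiff at tip z≈0.055 with 27 N, which matches a shut cover (56 mm). I'll lift clear and look.

```bash
python3 inch.py '[[0,0,-0.01,0,0,0],[0,0,-0.04,0,0,0],[0,0,-0.1,0,0,0],[-0.05,0,-0.15,0,0,0],[-0.1,0.04,-0.17,0,0,0],[-0.13,0.1,-0.17,0,0,0],[-0.13,0.15,-0.17,0,0,0],[-0.13,0.15,-0.17,0,0,0]]'|grep -E "time|pos|^force"; python3 snap.py scene7; python3 snap.py side7
python3 - <<'E'
import cv2,numpy as np
a=cv2.imread("pics/scene7.png");b=cv2.imread("pics/side7.png")
c=lambda im,x,y,w,h: cv2.resize(im[y:y+h,x:x+w],(400,300),interpolation=cv2.INTER_CUBIC)
cv2.imwrite("pics/c7.png",np.vstack([np.hstack([c(a,310,130,80,60),c(b,220,150,80,60)]),np.hstack([c(a,140,100,320,240),c(b,160,130,320,240)])]))
E
```

```text
time: 23.12
position: [0.4375, 0.0447, 0.2425]
force: [0.7, 0.3, -0.1]
```

View pics/c7.png

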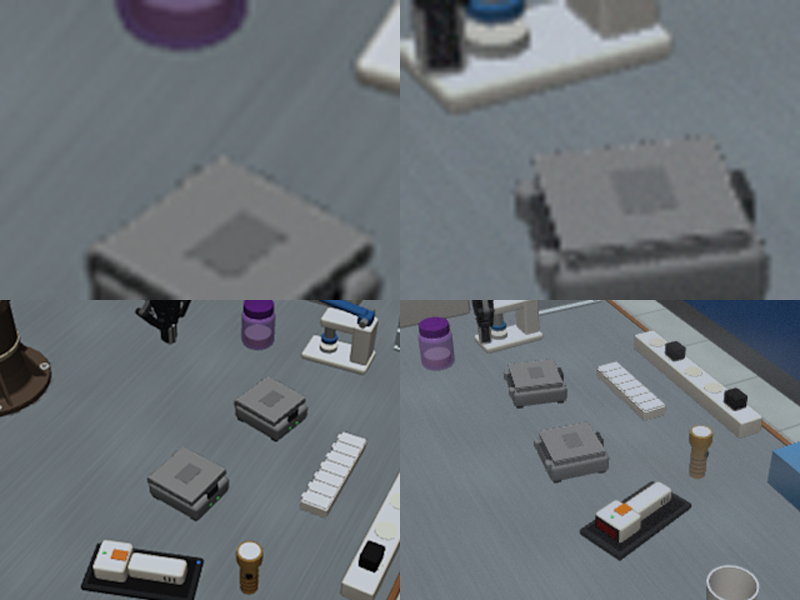

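Both pods look equally shut, and the scanner lies on its pad with the other things where they were. The measured tip height (0.055 m against 0.062 m if the catch hadn't snapped) confirms it latched.

```bash
python3 -c "
from rig import env
print(env.close_job())"
```

```text
the job is handed in; nothing more can be done
None
```

The job is handed in at about 23 s of the 72 s allowed: the label was scanned square on from about 81 mm for over two seconds, the scanner is back centred on its pad the right way up, and the pod's cover is pressed shut, judged from the fingertip height and final images because the catch can't be read directly; nothing else looked disturbed.

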